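# Refit a lamp module and fetch the long centring driver from a half-open drawer

### The job

Plug the finned lamp module into the socket on top of the lamphouse until it is fully home, and let go of it; then bring the long driver for centring it out of the half-open drawer, which hardly comes any further: the blade lies under the cabinet top, so tip the handle up over the drawer front and draw the driver out at a slant. Finish while still holding the driver in the gripper, its whole length out past the drawer front and at least 10 cm above the bench, touching nothing else. Leave the lamp module plugged in and the other things where they are.

Things in the scene. Friction and masses are not known exactly. Their poses are not given: they have to be found in the camera images.
- lamp_module: Plug-in lamp module standing upright, loose, 50 mm tall, about 130 g. From below: black plug 30 (x) by 22 (y) by 16 mm high; aluminium shoulder plate 46 by 36 by 5; block of upright cooling fins 44 (x) by 34 (y) by 29. Origin: centre of the plug's underside, z up. Grip it across y by the fins. The plug fits the socket either way round (half turn).
- module_shoulder (a point): Centre of the shoulder plate's underside, 16 mm above the module's origin; it meets the socket's mouth when fully home.
- lamphouse: Grey cast lamphouse fixed on the bench: box 110 (x) by 90 (y) by 58 mm high with ribbed sides and a round lens nose (58 mm across, 47 mm long) on its +x side. Origin: centre of its underside, z up. In the middle of its flat top is the socket, a rectangular hole 32 (x) by 24 (y) mm, 20 mm deep, edges chamfered 2 mm.
- socket_mouth (a point): Centre of the socket's mouth, on the lamphouse's top face.
- drawer_unit: Low dark steel two-drawer unit fixed on the bench, 340 (x) by 290 (y) by 132 mm high. Origin: centre of its underside, z up; drawers come out to its -x (its front is at x = -170 mm; about the world's -y, to the robot's right). The upper drawer is drawn out; the lower one is shut and fixed.
- drawer (a joint): How far the upper drawer is out (m): 0 shut, 0.165 at its stop; it starts 0.150 to 0.165 out and slides stiffly (5 N). Inside 272 mm wide (y); its floor is at z = 74 mm of the drawer unit, the sides end 34 mm above the floor, the front 40 mm. The floor reaches 317 mm back from the front's inner face, about half of it under the cabinet top.
- drawer_front_top (a point): Middle of the upper edge of the open drawer's front panel (12 mm thick, its inner face 6 mm from this point towards the cabinet).
- roof_edge (a point): Middle of the lower front edge of the cabinet's top, under which the drawer runs: z = 128 mm, x = -170 mm in the drawer unit's frame, so 54 mm above the drawer's floor. The cabinet's top is 4 mm thick.
- driver: Long hex driver, 290 mm, about 145 g, lying loose in the drawer, handle at the drawer front, blade back under the cabinet top. Black eight-sided handle 26 mm across flats, 105 mm long (x = -52 to 52 mm), then a straight steel blade, diameter 6, to x = 238. Origin: middle of the handle's underside; x to the tip, z up; axis at z = 13. Blade 10 mm off the floor. Balances at x = 30 mm.
- driver_grip (a point): Point on the driver's axis in the handle, 15 mm from the handle's middle towards the blade: a good place to grip, across the handle.
- driver_butt (a point): Centre of the end of the handle's steel cap.
- driver_tip (a point): Tip of the blade, on the axis.
- camera_adapter: Tan plastic camera adapter, stepped cylinder 42 mm across, 49 mm high, on the bench; leave it. Origin: centre of its underside.
- trinocular_head: Chrome trinocular microscope head, about 150 by 85 by 117 mm with two slanting eyepiece tubes and one upright one, on the bench; leave it. Origin: centre of its underside.
- eyecup: Black rubber eyecup, ring 40 mm across, 26 mm high, lying in the drawer beside the driver (on the drawer unit's +y side); leave it there. Origin: centre of its underside.
- field_lens: Glass field lens in a thin black ring, 47 mm across, 11 mm high, on the bench; leave it. Origin: centre of its underside.
- coverslip_rack: Steel coverslip rack 100 by 36 by 57 mm with a wire handle, on the bench; leave it. Origin: centre of its underside.
- objective: Steel microscope objective, 25 mm across, 46 mm high, standing on the bench; leave it. Origin: centre of its underside.
- loupe: Black eye loupe, cone 40 mm across, 30 mm high, on the bench; leave it. Origin: centre of its underside.
Things that resemble listed ones, but are neither listed nor needed, are in the scene too. What is shaped like the lamphouse but pink is not meant.

How it is judged (in metres and radians):
On the way, in this order (a step that is already met when the one before it is completed fails the run):
1. the lamp module is plugged fully home in the lamphouse's socket and let go (horizontal distance between module_shoulder and socket_mouth below 0.003 m and z of module_shoulder in the frame of lamphouse below 0.0605 m and angle between the x axis of lamp_module and the x axis of lamphouse, either way round below 0.12 rad and angle between lamp_module's own z axis and vertical below 0.06 rad and contact force between the fingers and lamp_module below 0.05 N), for 0.2 s.
2. the driver slants up through the gap: its handle end above the drawer front while the blade's tip is still under the cabinet top (height (world z) of driver_butt above 0.127 m and x of driver_tip in the frame of drawer_unit above -0.17 m and z of driver_tip in the frame of drawer_unit below 0.128 m), for 0.05 s.
At the end, for the whole second after the job is handed in: Module home: within 3 mm of the socket's centre, 2.5 mm of the top face, 0.12 rad of turn, 0.06 rad of upright. Driver held still (under 0.05 m/s, fingers over 1 N), both ends past the drawer front and over 100 mm up, not touching drawer unit, lamphouse, module or microscope head (horizontal distance between module_shoulder and socket_mouth below 0.003 m and z of module_shoulder in the frame of lamphouse below 0.0605 m and angle between the x axis of lamp_module and the x axis of lamphouse, either way round below 0.12 rad and angle between lamp_module's own z axis and vertical below 0.06 rad and x of each of driver_tip, driver_butt in the frame of drawer_unit below -0.347 m and height (world z) of each of driver_tip, driver_butt above 0.1 m and contact force between the fingers and driver above 1 N and linear speed of driver below 0.05 m/s and contact force between driver and drawer_unit below 0.1 N and contact force between driver and lamphouse below 0.1 N and contact force between driver and lamp_module below 0.1 N and contact force between driver and trinocular_head below 0.1 N); the arm keeps its last pose, push and grip.
It fails at once if a bystander on the bench is shifted more than 30 mm (distance of any of camera_adapter, trinocular_head, field_lens, coverslip_rack, objective, loupe from where it was at the start of the episode above 0.03 m).
It fails at once if the eyecup in the drawer is shifted more than 45 mm (distance of eyecup from where it was at the start of the episode above 0.045 m).
It also fails if it takes over 64 s, if anything falls off the work surface, if the arm or the gripper's body presses on something with over 40 N, if the wrist force passes 120 N, or if a joint passes its speed limit or range.

### The arm

A 6-joint arm with a two-finger parallel gripper is mounted at the origin on the work surface. World frame = base frame: x ahead of the robot, y to its left, z up, the work surface at z = 0. Lengths are in m, angles in degrees, forces in N, time in s.
With the tool pointing down it reaches from about 0.4 to 0.825 m from the base axis. Payload 7 kg.
Tool frame: the origin (TCP) lies on the centre line of the jaws, within the pads' length; the fingertips stand 8 mm ahead of it and the grasp point (between the pads) lies 11 mm behind it; z points along the fingers, y is the line along which they close (so a half turn about z gives the same grasp; the last joint's range is limited). The gripper opens to 88 mm and grips with 3 to 60 N. Pads are 19 mm wide; open, the fingers measure 130 mm over their backs; the gripper's body (78 mm by 193 mm) begins 47 mm behind the grasp point.
Start: joints at [92.137, 20.546, 0.682, 0, -70.136, -16.507], TCP at [0.168, 0.654, 0.235] pointing down, gripper open.
Joint ranges: [-176.03, 176.03], [-82.01, 121.73], [-58.28, 71.71], [-173.87, 95.51], [-174.79, -0.11], [-173.66, 173.66]. Speed limits (degrees/s): [136.94, 136.94, 172.46, 180, 180, 180].

### API

Orientations are given as [roll, pitch, yaw] about the fixed x, y, z axes, in that order (R = Rz(yaw) Ry(pitch) Rx(roll)).
In Python, from plant import telemetry, viewer, close_job, models gives the robot as it stands.
- The arm moves only by the shell command python3 -m handwheel 'ROWS' [FORCE]. ROWS is JSON, a list of rows, each an object with "grip": the closure, from -1 (fully open) to 1 (shut); "travel": the shift along the tool's x, y, z as a fraction of full scale, a list of three; "spin": the turn about the tool's z as a fraction of full scale. A call has 1 to 8 rows; each row shifts and turns the commanded pose from where the row before left it, along the tool's axes as they then stand; what a row does not reach is not made up. Full scale, the value 1, is 0.025 m for a shift and 5 degrees for a turn. A row lasts 1/8 s, in which the tool goes at most 62.5 mm and 10.7 degrees, less where a joint would pass 70% of its speed; a pose out of reach is approached as far as the arm can. A call with a number of a shift or a turn outside -1 to 1 is refused whole. A call with a gripper value outside its range is refused whole. The fingers move at their own pace and stop on an object; FORCE is the grip in N (left out, the last holds). Time passes only in rows, so rows that do not move let the fingers close. It gives the time, the measured TCP pose, the force, the opening and the grip force at its end, in the units of the state.
- telemetry.get_state(): the state, without advancing time (a new reading comes with each control period).
- viewer.capture(name): name is "scene" or "top" or "wrist"; returns the picture (384x512x3 uint8, red, green, blue); there is no depth.
- viewer.calibration(name): a dict with "fx", "fy", "cx", "cy" (pixels), "T" (4x4, takes a point from camera to world coordinates); the wrist camera has in their place "T_tool_cam" (4x4, takes a point from camera to tool coordinates, whose origin is the TCP and whose axes are the flange's). Camera axes: x right, y down, z forward; pixel columns grow to the right and rows downward; lengths in m; the calibration is good to about 2 mm. A picture is of the moment at which its call begins: read the wrist's pose just before it. calibration takes no time and is no camera call.
- close_job(): hands the job in; it is judged then, once.
Trained networks look in the newest picture that a camera, given by its name, has taken for a name from the list of things; names that differ only in an ending like _2 or _b are one class to them, and where a whole thing is asked for, a point or a joint stands for the part that bears it (a point fixed in the world has none). Each returns a list of dicts, best first, with "p" (0 to 1); they miss things now and then, are a little off and sometimes report something else, mostly with a low value. They report only what shows in the picture. A call takes as long as a camera call. They do not tell look-alikes from the thing itself.
- models.find_in(camera, thing): "position" ([column, row] in pixels, amid what is visible of it).
The state is a dict: "time_s": time; "joints": joint angles; "qd": joint speeds; "joint_torque": joint torques, N m; "tcp_pos": TCP position; "eef_rot": TCP orientation; "contact_force": force on the tool from outside, world axes, zero at the start; "moment": the same for the moment, N m; "gripper_width": finger opening in m; "gripper_force": force on a finger pad.
Only numpy, scipy, OpenCV 4.12 (cv2) and the standard library are available. Lean on these libraries where they do the work, as an engineer would, in place of code of your own. Each camera call takes 0.05 s, during which the arm holds its last target. There are 200 camera calls.

## Working session

There is one attempt and no reset: what is moved stays moved. The work goes in short steps, Python scripts to look and compute and a shell command to move; the robot and the scene stay as the last step left them, time stands still between calls to the robot, and variables do not carry over. Pictures are saved under pics/ and viewed, at most 10 in all, crops included, and the job is handed in when it is done.

```bash
ls; mkdir -p pics
cat > h.py <<'E'
import numpy as np, cv2
from plant import telemetry, viewer, close_job, models
from scipy.spatial.transform import Rotation as R
def tool():
    s=telemetry.get_state(); T=np.eye(4); T[:3,:3]=R.from_euler('xyz',s['eef_rot'],degrees=True).as_matrix(); T[:3,3]=s['tcp_pos']; return T
def snap(n,save=None):
    T=tool(); im=viewer.capture(n); c=viewer.calibration(n)
    c['W']=np.array(c['T']) if 'T' in c else T@np.array(c['T_tool_cam'])
    if save: cv2.imwrite('pics/'+save,im[:,:,::-1])
    return im,c
def ray(c,p,z):
    d=c['W'][:3,:3]@np.array([(p[0]-c['cx'])/c['fx'],(p[1]-c['cy'])/c['fy'],1]); o=c['W'][:3,3]
    return o+d*(z-o[2])/d[2]
def proj(c,P):
    q=np.linalg.inv(c['W'])@np.append(P,1); return np.array([c['fx']*q[0]/q[2]+c['cx'],c['fy']*q[1]/q[2]+c['cy']])
E
python3 - <<'E'
from h import *
np.set_printoptions(precision=3,suppress=True)
print(telemetry.get_state())
ims=[]
for n in ['scene','top','wrist']:
    im,c=snap(n,n+'0.png'); ims.append(im); print(n,c['W'][:3],c['fx'],c['cx'])
    for t in ['lamp_module','lamphouse','driver','drawer_unit','eyecup','trinocular_head','camera_adapter','objective','coverslip_rack','loupe','field_lens']:
        r=models.find_in(n,t); print(t,[(np.round(a['position']).tolist(),round(a['p'],2),) +((ray(c,a['position'],0.05).round(3).tolist(),) if n!='wrist' else ()) for a in r[:3]])
E
python3 -c "
import cv2,numpy as np
a=cv2.imread('pics/scene0.png');b=cv2.imread('pics/top0.png')
cv2.imwrite('pics/both.png',cv2.resize(np.vstack([a,b]),None,fx=.78,fy=.78))"
```

```text
pics
{'time_s': 0.0, 'joints': array([ 92.136,  20.591,   0.636,  -0.021, -70.137, -16.507]), 'qd': array([ 0.067, -0.048,  0.018,  0.081,  0.054, -0.01 ]), 'joint_torque': array([ -0.001, -58.271,  29.307,   6.998,   0.007,  -0.   ]), 'tcp_pos': array([0.167, 0.653, 0.234]), 'eef_rot': array([179.906,  -0.007, -14.379]), 'contact_force': array([ 0.064,  0.139, -0.602]), 'moment': array([ 0.028,  0.029, -0.025]), 'gripper_force': 0.0, 'gripper_width': 0.08752490388784662}
scene [[-0.163  0.522 -0.837  1.315]
 [ 0.986  0.07  -0.149  0.186]
 [-0.019 -0.85  -0.526  0.655]] 370.4312590056356 252.5174822268128
lamp_module [([210.0, 229.0], 0.83, [0.557, -0.066, 0.05])]
lamphouse [([108.0, 223.0], 0.7, [0.569, -0.353, 0.05]), ([157.0, 166.0], 0.68, [0.234, -0.345, 0.05])]
driver [([323.0, 228.0], 0.98, [0.513, 0.231, 0.05])]
drawer_unit [([404.0, 235.0], 0.89, [0.512, 0.436, 0.05])]
eyecup [([321.0, 200.0], 0.63, [0.376, 0.223, 0.05]), ([405.0, 233.0], 0.33, [0.505, 0.439, 0.05])]
trinocular_head [([141.0, 279.0], 0.83, [0.759, -0.173, 0.05])]
camera_adapter [([214.0, 198.0], 0.51, [0.405,
[... 979 characters left out ...]
, 0.63, [0.767, -0.179, 0.05])]
camera_adapter [([299.0, 219.0], 0.53, [0.36, -0.115, 0.05])]
objective [([136.0, 170.0], 0.75, [0.521, 0.402, 0.05])]
coverslip_rack [([355.0, 217.0], 0.79, [0.364, -0.292, 0.05]), ([378.0, 163.0], 0.58, [0.534, -0.37, 0.05])]
loupe [([312.0, 134.0], 0.64, [0.63, -0.158, 0.05])]
field_lens [([283.0, 134.0], 0.45, [0.63, -0.067, 0.05])]
wrist [[-0.247 -0.922 -0.298  0.249]
 [-0.969  0.235  0.076  0.633]
 [-0.     0.308 -0.951  0.383]] 293.05244050797035 254.5822344439071
lamp_module []
lamphouse []
driver []
drawer_unit [([267.0, 7.0], 0.87)]
eyecup []
trinocular_head []
camera_adapter []
objective []
coverslip_rack [([265.0, 8.0], 0.7)]
loupe []
field_lens []
```

View pics/top0.png

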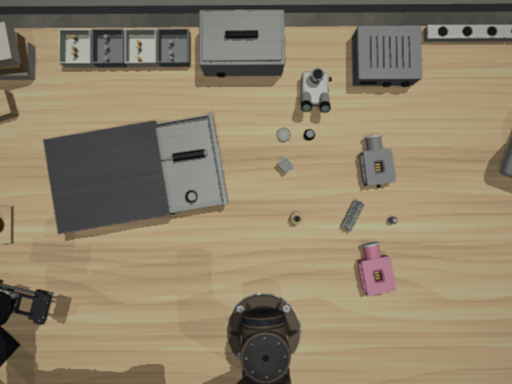

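View pics/scene0.png

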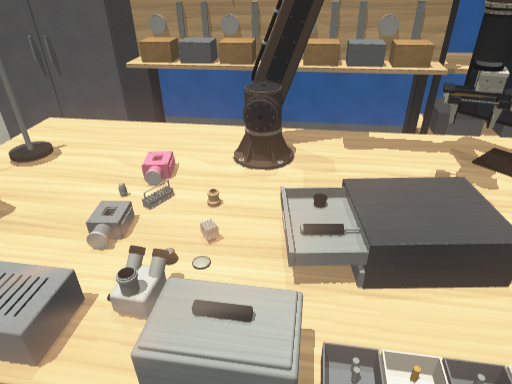

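The top view shows the grey lamphouse at (376,165) with its nose up (+x). A pink look-alike is at (375,273), the module at (285,166), the driver at (188,155) and the eyecup at (191,197). The scene view agrees: grey lamphouse (110,222), pink (157,166), module (209,230).

The lamphouse candidates are grey (376,165) and pink (375,273). Grey fits, since pink is excluded. There is only one module. I'll confirm this in an enlarged crop.

Run:
```python
import cv2
a=cv2.imread('pics/top0.png')[110:310,260:420]
cv2.imwrite('pics/crop1.png',cv2.resize(a,None,fx=3,fy=3,interpolation=cv2.INTER_CUBIC))
```

```text
(no output)
```

View pics/crop1.png

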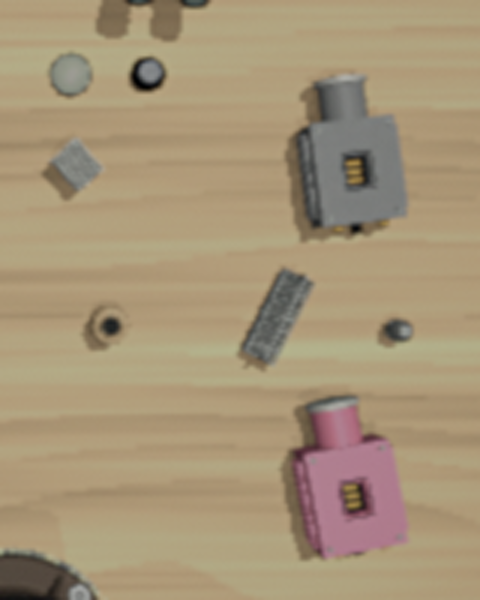

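```bash
python3 -m handwheel '[{"grip":-1,"travel":[0.85,0.5,0],"spin":1},{"grip":-1,"travel":[0.8,0.55,0],"spin":0.8},{"grip":-1,"travel":[0.8,0.6,0],"spin":0},{"grip":-1,"travel":[0.8,0.6,0],"spin":0},{"grip":-1,"travel":[0.8,0.6,0],"spin":0},{"grip":-1,"travel":[0.8,0.6,0],"spin":0},{"grip":-1,"travel":[0.8,0.6,0],"spin":0},{"grip":-1,"travel":[0.8,0.6,0],"spin":0}]'
```

```text
time_s: 2.8
tcp_pos: [0.2746, 0.4852, 0.2346]
eef_rot: [-180.0, -0.0, -23.4]
contact_force: [0.1, -0.9, -0.3]
gripper_width: 0.0875
gripper_force: 0.0
```

The crop confirms it: the grey lamphouse is at crop (355,165), with its socket at about (357,170), which is top px (379,167). The pink one below at (350,497) is the decoy. The module is at crop (75,165), turned roughly 40°. Next I go over to the module.

```bash
python3 -m handwheel '[{"grip":-1,"travel":[1,0.9,0],"spin":0},{"grip":-1,"travel":[1,0.9,0],"spin":0},{"grip":-1,"travel":[1,0.9,0],"spin":0},{"grip":-1,"travel":[1,0.9,0],"spin":0},{"grip":-1,"travel":[1,0.9,0],"spin":0},{"grip":-1,"travel":[1,0.9,0],"spin":0},{"grip":-1,"travel":[1,0.9,0],"spin":0},{"grip":-1,"travel":[1,0.9,0],"spin":0}]'
python3 -m handwheel '[{"grip":-1,"travel":[1,0.9,0],"spin":0},{"grip":-1,"travel":[1,0.9,0],"spin":0},{"grip":-1,"travel":[1,0.9,0],"spin":0},{"grip":-1,"travel":[1,0.9,0],"spin":0},{"grip":-1,"travel":[1,0.9,0],"spin":0},{"grip":-1,"travel":[1,0.9,0],"spin":0},{"grip":-1,"travel":[1,0.9,0],"spin":0},{"grip":-1,"travel":[1,0.9,0],"spin":0}]'
python3 -m handwheel '[{"grip":-1,"travel":[1,0.9,0],"spin":0},{"grip":-1,"travel":[1,0.9,0],"spin":0},{"grip":-1,"travel":[0,0,0],"spin":0}]'
python3 - <<'E'
from h import *
im,c=snap('wrist','w1.png'); r=models.find_in('wrist','lamp_module'); print(r[:2])
if r: print(ray(c,r[0]['position'],0.035))
E
```

```text
time_s: 3.8
tcp_pos: [0.3864, 0.2403, 0.2347]
eef_rot: [-180.0, -0.0, -23.4]
contact_force: [-1.1, -0.3, -0.1]
gripper_width: 0.0879
gripper_force: 0.0
time_s: 4.8
tcp_pos: [0.4982, -0.0043, 0.2347]
eef_rot: [-180.0, -0.0, -23.4]
contact_force: [-0.7, -0.0, -1.4]
gripper_width: 0.0876
gripper_force: 0.0
time_s: 5.18
tcp_pos: [0.5262, -0.066, 0.2341]
eef_rot: [180.0, 0.0, -23.5]
contact_force: [-0.7, 1.6, -0.3]
gripper_width: 0.0877
gripper_force: 0.0
[{'position': [259.6, 164.2], 'p': 0.71}, {'position': [36.1, 204.5], 'p': 0.15}]
[ 0.53224366 -0.07485504  0.035     ]
```

View pics/w1.png

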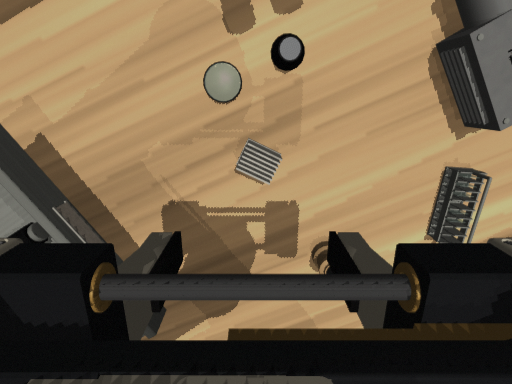

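The module is at (259,161), with its fins running about 25° down to the right. The lens is at (222,82), the loupe at (289,50), and the lamphouse edge is upper right. I'll measure its centre and yaw by rectifying the view at z=0.05.

```bash
cat >> h.py <<'E'
def ortho(im,c,cen,z,half=0.05,n=400):
    """rectified patch: col -> +x world, row -> +y world"""
    k=half
    P=np.float32([proj(c,[cen[0]+a,cen[1]+b,z]) for a,b in [(-k,-k),(k,-k),(k,k),(-k,k)]])
    H=cv2.getPerspectiveTransform(P,np.float32([(0,0),(n,0),(n,n),(0,n)]))
    return cv2.warpPerspective(im,H,(n,n),flags=cv2.INTER_CUBIC)
def topx(p,cen,half=0.05,n=400): return np.array(cen[:2])-half+np.array(p)*2*half/n
E
cat > mod.py <<'E'
import sys
from h import *
im,c=snap('wrist'); cen=[float(sys.argv[1]),float(sys.argv[2])]
o=ortho(im,c,cen,0.05); cv2.imwrite('pics/om.png',o[:,:,::-1])
hsv=cv2.cvtColor(o,cv2.COLOR_RGB2HSV); m=((hsv[...,1]<60)).astype(np.uint8)*255
m=cv2.morphologyEx(m,cv2.MORPH_CLOSE,np.ones((13,13))); m=cv2.morphologyEx(m,cv2.MORPH_OPEN,np.ones((25,25)))
for q in cv2.findContours(m,0,2)[0]:
    r=cv2.minAreaRect(q); print(topx(r[0],cen).round(4),np.array(r[1])/4,r[2])
cv2.imwrite('pics/om_m.png',np.hstack([o[:,:,::-1],cv2.merge([m]*3)]))
E
python3 mod.py 0.532 -0.075
```

```text
[ 0.5386 -0.076 ] [45.63095856 38.68799591] 41.13454055786133
```

View pics/om_m.png

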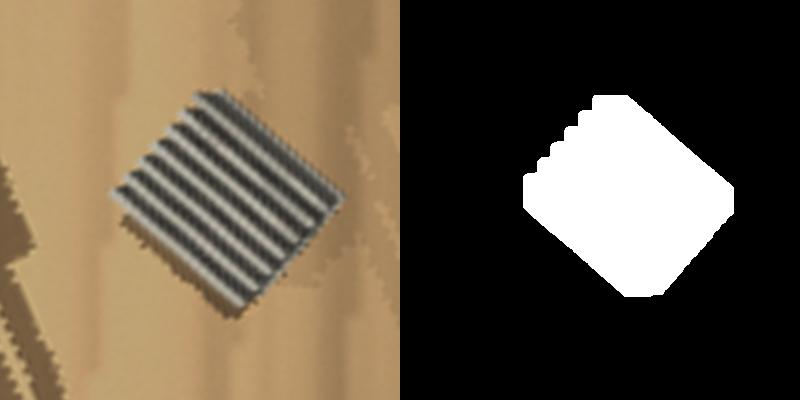

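```bash
python3 -m handwheel '[{"grip":-1,"travel":[0,0,0.3],"spin":-1},{"grip":-1,"travel":[0,0,0.3],"spin":-1},{"grip":-1,"travel":[0,0,0.3],"spin":-1},{"grip":-1,"travel":[0,0,0.3],"spin":-1},{"grip":-1,"travel":[0,0,0.3],"spin":-1},{"grip":-1,"travel":[0,0,0.3],"spin":-1},{"grip":-1,"travel":[0,0,0.3],"spin":-1},{"grip":-1,"travel":[0,0,0.3],"spin":-1}]'
python3 -m handwheel '[{"grip":-1,"travel":[0,0,0.3],"spin":-1},{"grip":-1,"travel":[0,0,0.3],"spin":-1},{"grip":-1,"travel":[0,0,0.3],"spin":-1},{"grip":-1,"travel":[0,0,0.3],"spin":-1},{"grip":-1,"travel":[0.06,0.6,0.3],"spin":-0.9},{"grip":-1,"travel":[0,0,0],"spin":0}]'
python3 mod.py 0.5385 -0.0755; python3 -c "
from h import *;T=tool();print(T[:3,:3].T@(np.array([.5385,-.0755,.031])-T[:3,3]))"
```

```text
time_s: 6.32
tcp_pos: [0.5259, -0.0628, 0.1746]
eef_rot: [-180.0, -0.0, 16.9]
contact_force: [0.3, -0.2, 0.3]
gripper_width: 0.0877
gripper_force: 0.0
time_s: 7.08
tcp_pos: [0.5361, -0.0744, 0.1368]
eef_rot: [-180.0, 0.0, 41.2]
contact_force: [-0.5, -0.5, 0.3]
gripper_width: 0.088
gripper_force: 0.0
[ 0.5396 -0.0716] [52.19927216 33.70460892] 40.785823822021484
[0.00111653 0.00249972 0.10603836]
```

View pics/om_m.png

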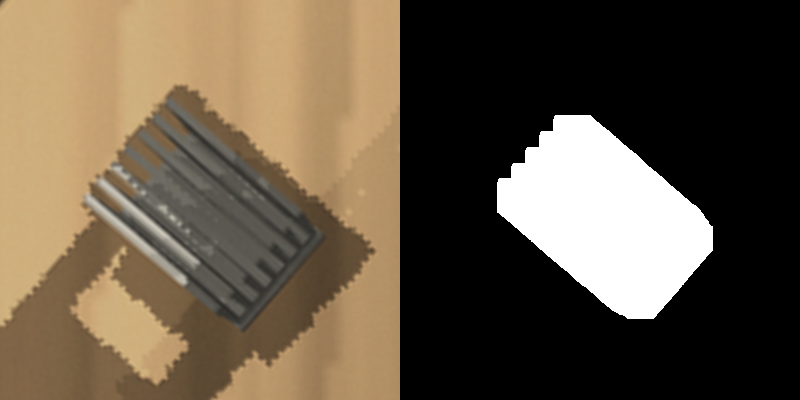

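The rectified view shows the module centred under the jaws, with its fins aligned to the tool (about 41°). I'm descending to grip the fins above the shoulder plate.

```bash
python3 -m handwheel '[{"grip":-1,"travel":[0.04,0.04,0.85],"spin":0},{"grip":-1,"travel":[0,0,0.85],"spin":0},{"grip":-1,"travel":[0,0,0.85],"spin":0},{"grip":-1,"travel":[0,0,0.85],"spin":0},{"grip":-1,"travel":[0,0,0.85],"spin":0},{"grip":1,"travel":[0,0,0],"spin":0},{"grip":1,"travel":[0,0,0],"spin":0},{"grip":1,"travel":[0,0,0],"spin":0}]' 25
python3 -m handwheel '[{"grip":1,"travel":[0,0,0],"spin":0},{"grip":1,"travel":[0,0,0],"spin":0},{"grip":1,"travel":[0,0,-0.8],"spin":0},{"grip":1,"travel":[0,0,-0.8],"spin":0},{"grip":1,"travel":[0,0,-1],"spin":0.5},{"grip":1,"travel":[0,0,-1],"spin":1},{"grip":1,"travel":[0,0,-1],"spin":1},{"grip":1,"travel":[0,0,-1],"spin":1}]'
```

```text
time_s: 8.12
tcp_pos: [0.5385, -0.0746, 0.032]
eef_rot: [179.9, -0.1, 41.1]
contact_force: [-0.7, 0.6, -0.5]
gripper_width: 0.0631
gripper_force: 0.0
time_s: 9.12
tcp_pos: [0.5374, -0.0749, 0.1716]
eef_rot: [-180.0, 0.0, 23.4]
contact_force: [1.0, 0.5, -1.6]
gripper_width: 0.0333
gripper_force: 25.0
```

Run:
```python
from h import *
im=cv2.cvtColor(cv2.imread('pics/top0.png'),4); c=viewer.calibration('top'); c['W']=np.array(c['T'])
print('socket',ray(c,(379,166.7),0.058)); cen=[0.53,-0.365]
print(telemetry.get_state()['gripper_width'])
```

```text
socket [ 0.52332904 -0.36984941  0.058     ]
0.03330634658409063
```

```bash
python3 -m handwheel '[{"grip":1,"travel":[0,0.3,0],"spin":1},{"grip":1,"travel":[-0.3,1,0],"spin":1},{"grip":1,"travel":[-0.4,1,0],"spin":0.7},{"grip":1,"travel":[-0.5,1,0],"spin":0},{"grip":1,"travel":[-0.5,1,0],"spin":0},{"grip":1,"travel":[-0.5,1,0],"spin":0},{"grip":1,"travel":[-0.5,1,0],"spin":0},{"grip":1,"travel":[-0.5,1,0],"spin":0}]'
python3 -m handwheel '[{"grip":1,"travel":[-0.5,1,0],"spin":0},{"grip":1,"travel":[-0.5,1,0],"spin":0},{"grip":1,"travel":[-0.5,1,0],"spin":0},{"grip":1,"travel":[-0.4,0.6,0],"spin":0},{"grip":1,"travel":[0,0,0],"spin":0}]'
python3 - <<'E'
from h import *
im,c=snap('wrist','w2.png'); cen=[0.523,-0.370]
o=ortho(im,c,cen,0.058,0.075,600)
cv2.imwrite('pics/ol.png',np.hstack([o[:,:,::-1][50:550,100:500],cv2.resize(im,None,fx=.78,fy=.78)[:,:,::-1].copy()[:300].__class__ and np.vstack([cv2.resize(im[:,:,::-1],(400,300)),np.zeros((200,400,3),np.uint8)])]))
E
```

```text
time_s: 10.12
tcp_pos: [0.4977, -0.2693, 0.1707]
eef_rot: [-180.0, 0.0, 10.1]
contact_force: [0.0, -0.3, -1.0]
gripper_width: 0.0335
gripper_force: 25.0
time_s: 10.75
tcp_pos: [0.4666, -0.3662, 0.1705]
eef_rot: [-180.0, 0.0, 10.0]
contact_force: [0.1, -0.1, -0.6]
gripper_width: 0.0337
gripper_force: 25.0
```

View pics/ol.png

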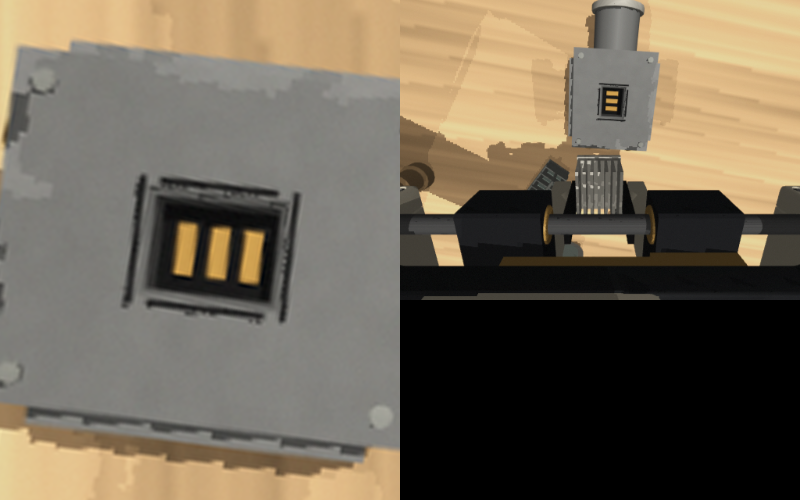

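The left half of the picture is the rectified lamphouse top. The socket frame is centred at crop (212,249), giving world (0.526,-0.370) and yaw about 7°. The right half shows the module held straight in the jaws below it. Next I align and lower.

```bash
python3 -m handwheel '[{"grip":1,"travel":[0,0,0],"spin":0.6},{"grip":1,"travel":[0.8,0.15,0],"spin":0},{"grip":1,"travel":[0.8,0.15,0.3],"spin":0},{"grip":1,"travel":[0.74,0.15,0.7],"spin":0},{"grip":1,"travel":[0,0,0.9],"spin":0},{"grip":1,"travel":[0,0,0.9],"spin":0},{"grip":1,"travel":[0,0,0.2],"spin":0},{"grip":1,"travel":[0,0,0],"spin":0}]'
python3 - <<'E'
from h import *
T=tool(); print(T[:3,:3].T@(np.array([.526,-.3703,.09])-T[:3,3])*1000, telemetry.get_state()['eef_rot'])
E
```

```text
time_s: 11.8
tcp_pos: [0.529, -0.37, 0.0993]
eef_rot: [179.8, -0.2, 7.3]
contact_force: [-4.7, 1.6, 23.0]
gripper_width: 0.0338
gripper_force: 25.2
[-3.04378651 -0.14598422  9.2654697 ] [ 1.79796149e+02 -1.60048808e-01  7.27425645e+00]
```

```bash
python3 -m handwheel '[{"grip":1,"travel":[0,0,0],"spin":0},{"grip":1,"travel":[0,0,0],"spin":0}]'
python3 - <<'E'
from h import *
im,c=snap('wrist'); s,_=snap('scene')
p=np.int32(proj(_,[.526,-.37,.08])); z=s[p[1]-60:p[1]+60,max(0,p[0]-60):p[0]+60]
cv2.imwrite('pics/w3.png',np.hstack([im,cv2.resize(z,(288,384),interpolation=2)])[:,:,::-1]); print(p)
E
```

```text
time_s: 12.05
tcp_pos: [0.529, -0.37, 0.0993]
eef_rot: [179.8, -0.2, 7.3]
contact_force: [-4.8, 2.8, 21.9]
gripper_width: 0.0339
gripper_force: 25.2
[107 204]
```

View pics/w3.png

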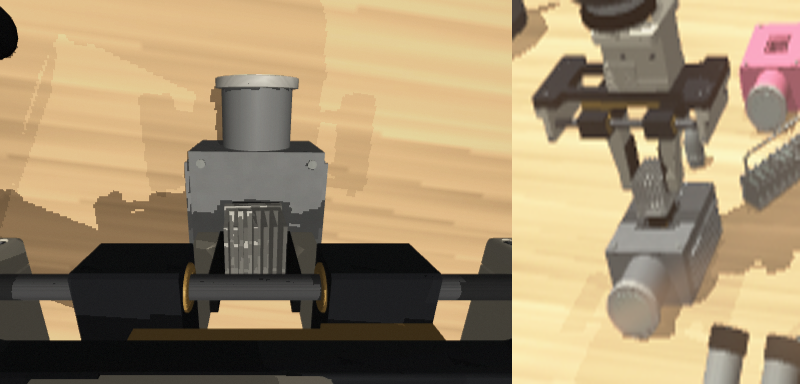

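The wrist view shows the module at (255,240), reaching down onto the lamphouse top. The scene crop shows it standing on the top, leaning slightly, and not in the hole. I'll work out how it sits in the hand by comparing projected model edges with image profiles.

```bash
cat > hand.py <<'E'
from h import *
im,c=snap('wrist','hand.png'); T=tool()
for nm,P in dict(topback=(-.022,0,-.018),topfront=(.022,0,-.018),finbotfront=(.022,0,.011),shfront=(.023,0,.011),shbot=(.023,0,.016),plugbot=(.015,0,.032),tl=(.022,.017,-.018),tr=(.022,-.017,-.018),sl=(.023,.018,.011),sr=(.023,-.018,.011)).items():
    print(nm,proj(c,(T@np.append(P,1))[:3]).round(1))
g=cv2.cvtColor(im,cv2.COLOR_RGB2GRAY).astype(int)
u=int(proj(c,(T@np.array([.022,0,0,1]))[:3])[0])
print(u); 
for r in range(165,285,3): print(r,' '.join('%3d'%v for v in g[r,u-66:u+67:6]))
E
python3 -m handwheel '[{"grip":1,"travel":[0,0,-0.5],"spin":0},{"grip":1,"travel":[0,0,-0.8],"spin":0},{"grip":1,"travel":[0,0,0],"spin":0}]'; python3 hand.py
```

```text
time_s: 12.52
tcp_pos: [0.5282, -0.3693, 0.1293]
eef_rot: [179.9, -0.1, 7.2]
contact_force: [0.1, 0.2, -1.6]
gripper_width: 0.0341
gripper_force: 24.8
topback [254.2 308. ]
topfront [254.3 233.6]
finbotfront [254.3 212. ]
shfront [254.3 210.4]
shbot [254.3 207.4]
plugbot [254.3 210.2]
tl [288.8 233.6]
tr [219.7 233.5]
sl [285.  210.4]
sr [223.5 210.4]
254
165 178 116 123 122 124 124 122 125 123 123 123 124 122 123 124 124 123 121 122 123 122 126 167
168 161 106 123 122 124 124 123 124 124 123 120 123 122 122 124 123 121 121 124 124 124 126 168
171 176 115 122 120 124 124 123 124 123 122 120 122 120 122 124 123 120 122 123 124 124 128 182
174 184 110 121 120 121 124 123 123 122 121 123 122 121 122 124 120 122 121 123 122 125 126 184
177 190 110 120 121 121 123 123 124 122 122 124 123 122 123 123 122 120 121 124 122 124 125 186
180 189 111 120 124 122 123 123 123 122 120 124 121 122 121 121 122 121 123 123 123 119 126 191
183 192 112 123 124 125 124 122 125 123 122 122 119 122 121 122 121 120 123 121 120 122 126 191
186 192 182 119 122 125 122 123 124 125 122 119 118 121 121 120 120 12
[... 2397 characters left out ...]
  98   9   7  68  67  67  10
264  53  36  67  67  11   8  26  65  98 116 122  97  77  98  69  59  98   6  10  68  66  68  45
267  68  53  67  68   8   8  24  66  97 116 123  99  78  97  86  57 113  11  11  67  68  62  48
270  70  44  67  66   7   9   6  57 116 118 123 115  74 119  85  58 114   8   7  68  66  51  44
273  68  38  56  57  11  12  49  47  82  96 114  91  86  80  68  52  82  10  11  55  57  42  43
276  63  29  32  30  29  30  30  31  28  31  31  29  31  30  29  29  31  29  29  29  30  25  41
279  61  44  45  45  45  46  46  38  32  46  46  47  46  47  45  45  46  46  45  44  45  44  37
282  60  62  60  60  61  60  60  59  61  60  62  59  62  61  62  61  62  62  61  61  62  61  35
```

Run:
```python
from h import *
np.set_printoptions(suppress=True,precision=1)
im=cv2.imread('pics/hand.png'); c=viewer.calibration('wrist'); T=tool(); c['W']=T@np.array(c['T_tool_cam'])
s=telemetry.get_state(); print(s['tcp_pos']*1000,s['eef_rot'])
big=cv2.resize(im[150:290,184:324],None,fx=4,fy=4,interpolation=cv2.INTER_CUBIC)
d=.0093
def box(x,y,z0,z1,col):
    for z in (z0,z1):
        q=[((proj(c,(T@np.array([a*x,b*y,z+d,1]))[:3])-[184,150]+.5)*4) for a,b in((1,1),(1,-1),(-1,-1),(-1,1))]
        cv2.polylines(big,[np.int32(q)],True,col,1)
box(.022,.017,-.018,.011,(0,255,0)); box(.023,.018,.011,.016,(0,0,255)); box(.015,.011,.016,.032,(255,0,0))
cv2.imwrite('pics/ov.png',big)
```

```text
[ 527.4 -369.   128.2] [180.   -0.    7.2]
```

View pics/ov.png

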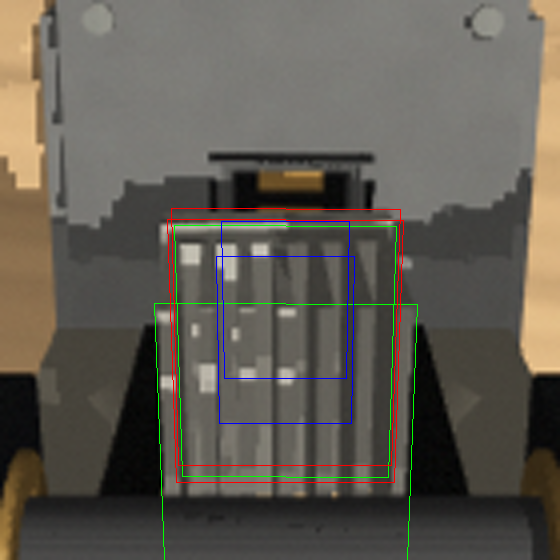

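The overlay with the module 9 mm lower in the jaws matches the image: it was gripped during the lift, so it hangs 9 mm lower than planned. It is centred in the hand. The socket's far frame line is at crop row 158, columns 209–374. From that I compute the remaining offset.

```bash
python3 -m handwheel '[{"grip":1,"travel":[0,0,0],"spin":0}]'
python3 - <<'E'
from h import *
T=tool(); c=viewer.calibration('wrist'); c['W']=T@np.array(c['T_tool_cam'])
inv=lambda P:(T[:3,:3].T@(P-T[:3,3])*1000).round(1)
print(T[:3,3],inv(ray(c,(184+291.5/4-.5,150+158/4-.5),.058)), 'est1',inv(np.array([.526,-.3703,.058])))
E
```

```text
time_s: 12.7
tcp_pos: [0.5264, -0.3689, 0.1271]
eef_rot: [-179.9, 0.1, 7.1]
contact_force: [-0.2, 0.2, -1.0]
gripper_width: 0.0339
gripper_force: 24.8
[ 0.5264381  -0.36887918  0.12706915] [18.   1.2 69. ] est1 [-0.5  1.4 69.1]
```

```bash
python3 -m handwheel '[{"grip":1,"travel":[-0.02,0.05,0.5],"spin":0},{"grip":1,"travel":[0,0,0.45],"spin":0},{"grip":1,"travel":[0,0,0],"spin":0},{"grip":1,"travel":[0,0,0],"spin":0},{"grip":1,"travel":[0,0,0.1],"spin":0},{"grip":1,"travel":[0,0,0.1],"spin":0},{"grip":1,"travel":[0,0,0.1],"spin":0}]'
```

```text
time_s: 13.58
tcp_pos: [0.5273, -0.371, 0.099]
eef_rot: [179.9, -0.1, 7.2]
contact_force: [-4.1, 6.3, 20.8]
gripper_width: 0.0339
gripper_force: 25.5
```

```bash
python3 -m handwheel '[{"grip":1,"travel":[-0.04,0,-0.05],"spin":0},{"grip":1,"travel":[-0.04,-0.02,0],"spin":0},{"grip":1,"travel":[0,0,0],"spin":0}]';python3 -m handwheel '[{"grip":1,"travel":[-0.04,-0.02,0],"spin":0},{"grip":1,"travel":[0,0,0],"spin":0}]'
```

```text
time_s: 13.95
tcp_pos: [0.5259, -0.371, 0.0994]
eef_rot: [179.9, -0.2, 7.2]
contact_force: [3.4, -0.4, 5.8]
gripper_width: 0.0342
gripper_force: 24.9
time_s: 14.2
tcp_pos: [0.525, -0.3708, 0.0995]
eef_rot: [179.9, -0.2, 7.2]
contact_force: [2.3, -1.1, 5.2]
gripper_width: 0.0339
gripper_force: 24.9
```

```bash
python3 -m handwheel '[{"grip":1,"travel":[0,0,0.08],"spin":0},{"grip":1,"travel":[0,0,0],"spin":0}]';python3 -m handwheel '[{"grip":1,"travel":[0,0.06,0],"spin":0},{"grip":1,"travel":[0,0,0],"spin":0}]';python3 -m handwheel '[{"grip":1,"travel":[0,-0.12,0],"spin":0},{"grip":1,"travel":[0,0,0],"spin":0}]'
```

```text
time_s: 14.45
tcp_pos: [0.5255, -0.3709, 0.0991]
eef_rot: [179.8, -0.2, 7.2]
contact_force: [2.4, 1.9, 15.5]
gripper_width: 0.0342
gripper_force: 25.2
time_s: 14.7
tcp_pos: [0.5255, -0.3715, 0.099]
eef_rot: [179.9, -0.2, 7.2]
contact_force: [0.7, 6.8, 17.9]
gripper_width: 0.0344
gripper_force: 25.4
time_s: 14.95
tcp_pos: [0.5256, -0.3705, 0.0993]
eef_rot: [179.7, -0.3, 7.2]
contact_force: [2.8, -2.4, 13.5]
gripper_width: 0.034
gripper_force: 25.0
```

```bash
python3 -m handwheel '[{"grip":1,"travel":[0,0.03,-0.1],"spin":0},{"grip":1,"travel":[0,0,0],"spin":0},{"grip":0.15,"travel":[0,0,0],"spin":0},{"grip":0.15,"travel":[0,0,0],"spin":0},{"grip":0.15,"travel":[0,0,0],"spin":0}]'
python3 - <<'E'
from h import *
print(tool()[:3,3])
im,c=snap('wrist','hand2.png'); s,d=snap('scene','s2.png')
z=s[150:270,60:160]
cv2.imwrite('pics/v10.png',np.hstack([cv2.resize(im[130:290,180:330],(450,480),interpolation=2),cv2.resize(z,(350,480),interpolation=2)])[:,:,::-1])
E
```

```text
time_s: 15.58
tcp_pos: [0.5224, -0.3689, 0.098]
eef_rot: [-179.9, 0.1, 7.1]
contact_force: [0.4, -0.4, 0.5]
gripper_width: 0.037
gripper_force: 0.1
[ 0.52235548 -0.36892791  0.09796681]
```

View pics/v10.png

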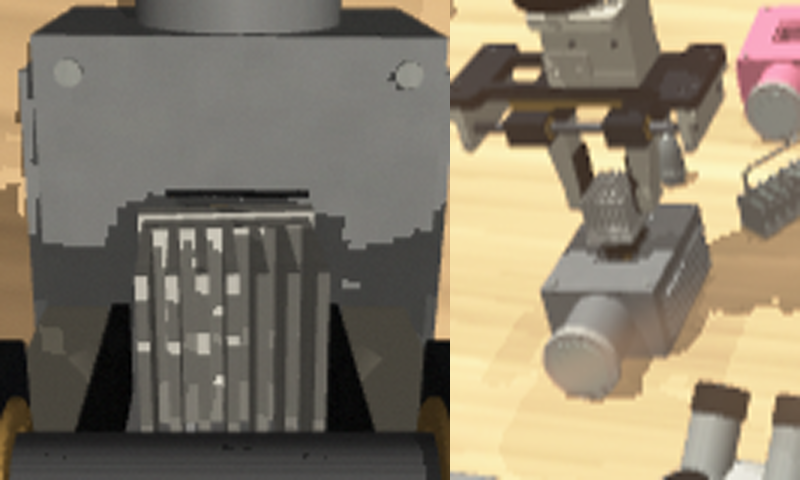

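The wrist view shows the module upright between the jaws: shoulder front edge at crop row ~217, columns 138–315, with the socket's far frame line just ahead at row 193, columns 165–308. The scene crop shows the socket's front end still open ahead of the plug, so the module must go forward (+x) a little. Now the numbers.

Run:
```python
from h import *
T=tool(); print(T[:3,3]); c=viewer.calibration('wrist'); C=np.array(c['T_tool_cam']); c['W']=T@C
inv=lambda P:(T[:3,:3].T@(P-T[:3,3])*1000).round(1)
f=inv(ray(c,(180+236.5/3-.33,130+193/3-.33),.058)); print('frame line',f)
print(C.round(3))
for zs in (.058,.064,.070,.074):  # shoulder underside height hypotheses: bright edge = mid of plate
    a=inv(ray(c,(180+138/3-.33,130+217/3-.33),zs+.0025));b=inv(ray(c,(180+315/3-.33,130+217/3-.33),zs+.0025)); print(zs,'width',np.linalg.norm(a-b),(a+b)/2)
```

```text
[ 0.52266107 -0.36907419  0.09826351]
frame line [23.3  2.4 40.2]
[[ 0.001 -0.951 -0.308  0.084]
 [ 1.     0.001  0.    -0.   ]
 [ 0.    -0.308  0.951 -0.148]
 [ 0.     0.     0.     1.   ]]
0.058 width 39.70012594438461 [18.4   0.15 37.75]
0.064 width 38.30026109571578 [20.55  0.15 31.75]
0.07 width 37.099999999999994 [22.7   0.15 25.7 ]
0.074 width 36.3 [24.1   0.15 21.7 ]
```

```bash
python3 -m handwheel '[{"grip":0.15,"travel":[0,0,0.32],"spin":0},{"grip":0.15,"travel":[0,0,0],"spin":0},{"grip":1,"travel":[0,0,0],"spin":0},{"grip":1,"travel":[0,0,0],"spin":0},{"grip":1,"travel":[0,0,0],"spin":0},{"grip":1,"travel":[0,0,-0.12],"spin":0},{"grip":1,"travel":[0.1,0.075,0],"spin":0},{"grip":1,"travel":[0,0,0],"spin":0}]' 25
python3 -m handwheel '[{"grip":1,"travel":[0,0,0],"spin":0},{"grip":1,"travel":[0,0,0],"spin":0},{"grip":1,"travel":[0,0,0],"spin":0}]'
```

```text
time_s: 16.68
tcp_pos: [0.5263, -0.371, 0.0939]
eef_rot: [180.0, -0.0, 7.1]
contact_force: [-0.1, 0.3, -0.9]
gripper_width: 0.0338
gripper_force: 24.9
time_s: 17.05
tcp_pos: [0.5259, -0.3708, 0.0938]
eef_rot: [-180.0, 0.0, 7.1]
contact_force: [-1.1, 0.3, -1.1]
gripper_width: 0.034
gripper_force: 24.9
```

```bash
python3 -m handwheel '[{"grip":1,"travel":[0,0,0.1],"spin":0},{"grip":1,"travel":[0,0,0.1],"spin":0},{"grip":1,"travel":[0,0,0.1],"spin":0},{"grip":1,"travel":[0,0,0],"spin":0}]'
```

```text
time_s: 17.55
tcp_pos: [0.5259, -0.3709, 0.0893]
eef_rot: [179.9, -0.0, 7.2]
contact_force: [-7.7, 6.9, 22.0]
gripper_width: 0.0339
gripper_force: 25.0
```

```bash
python3 -m handwheel '[{"grip":1,"travel":[-0.04,-0.04,-0.04],"spin":0},{"grip":1,"travel":[0,0,0],"spin":0}]'; python3 -m handwheel '[{"grip":1,"travel":[-0.04,-0.03,0],"spin":0},{"grip":1,"travel":[0,0,0.04],"spin":0},{"grip":1,"travel":[0,0,0],"spin":0}]'
```

```text
time_s: 17.8
tcp_pos: [0.5257, -0.3706, 0.0895]
eef_rot: [179.9, -0.1, 7.2]
contact_force: [-2.7, 1.7, 12.5]
gripper_width: 0.0337
gripper_force: 25.0
time_s: 18.18
tcp_pos: [0.5256, -0.3706, 0.0894]
eef_rot: [179.8, -0.2, 7.2]
contact_force: [-1.8, 1.0, 15.2]
gripper_width: 0.0338
gripper_force: 25.0
```

```bash
python3 -m handwheel '[{"grip":1,"travel":[0,0,-0.25],"spin":0},{"grip":1,"travel":[0,0,0],"spin":0},{"grip":1,"travel":[0,0,0],"spin":0}]'; python3 -m handwheel '[{"grip":1,"travel":[0,0,0.1],"spin":0},{"grip":1,"travel":[0,0,0.08],"spin":0},{"grip":1,"travel":[0,0,0.08],"spin":0},{"grip":1,"travel":[0,0,0],"spin":0}]'
```

```text
time_s: 18.55
tcp_pos: [0.5234, -0.3692, 0.092]
eef_rot: [-180.0, 0.0, 7.1]
contact_force: [-0.0, -0.1, -1.7]
gripper_width: 0.0338
gripper_force: 25.0
time_s: 19.05
tcp_pos: [0.5243, -0.3696, 0.0894]
eef_rot: [179.9, -0.1, 7.2]
contact_force: [-7.0, 6.1, 24.2]
gripper_width: 0.034
gripper_force: 25.1
```

```bash
python3 -m handwheel '[{"grip":1,"travel":[0.04,0.02,-0.12],"spin":0},{"grip":1,"travel":[0,0,0],"spin":0}]'; for i in 1 ; do python3 -m handwheel '[{"grip":1,"travel":[0.04,0.02,0],"spin":0},{"grip":1,"travel":[0,0,0],"spin":0}]'; python3 -m handwheel '[{"grip":1,"travel":[0.0,0.04,0],"spin":0},{"grip":1,"travel":[0,0,0],"spin":0}]'; python3 -m handwheel '[{"grip":1,"travel":[0.04,0.0,0],"spin":0},{"grip":1,"travel":[0,0,0],"spin":0}]'; python3 -m handwheel '[{"grip":1,"travel":[0.0,0.04,0],"spin":0},{"grip":1,"travel":[0,0,0],"spin":0}]'; done | grep -E 'tcp|contact'
```

```text
time_s: 19.3
tcp_pos: [0.5251, -0.3699, 0.0897]
eef_rot: [180.0, -0.0, 7.1]
contact_force: [-1.7, 2.2, 8.0]
gripper_width: 0.0339
gripper_force: 25.0
tcp_pos: [0.5253, -0.37, 0.0896]
contact_force: [-4.1, 3.0, 11.0]
tcp_pos: [0.5254, -0.3704, 0.0894]
contact_force: [-3.7, 6.1, 11.6]
tcp_pos: [0.5256, -0.3703, 0.0894]
contact_force: [-6.0, 5.5, 12.0]
tcp_pos: [0.5257, -0.3718, 0.0881]
contact_force: [-4.6, -1.0, 1.1]
```

The plug dropped at y = -0.3718. It is now against the +x wall, so I back off in x and press.

```bash
python3 -m handwheel '[{"grip":1,"travel":[-0.05,0,0],"spin":0},{"grip":1,"travel":[0,0,0.1],"spin":0},{"grip":1,"travel":[0,0,0],"spin":0}]'; python3 -m handwheel '[{"grip":1,"travel":[0,0,0.1],"spin":0},{"grip":1,"travel":[0,0,0],"spin":0}]'
```

```text
time_s: 20.68
tcp_pos: [0.5257, -0.3722, 0.0861]
eef_rot: [-180.0, 0.0, 7.1]
contact_force: [-2.6, -0.9, -2.3]
gripper_width: 0.0345
gripper_force: 24.9
time_s: 20.92
tcp_pos: [0.5256, -0.3721, 0.0837]
eef_rot: [-180.0, 0.0, 7.1]
contact_force: [-3.9, -1.7, -1.4]
gripper_width: 0.0338
gripper_force: 24.9
```

```bash
python3 -m handwheel '[{"grip":1,"travel":[-0.04,0.02,0.1],"spin":0},{"grip":1,"travel":[0,0,0.1],"spin":0},{"grip":1,"travel":[0,0,0.1],"spin":0},{"grip":1,"travel":[0,0,0.1],"spin":0},{"grip":1,"travel":[0,0,0],"spin":0}]'; python3 -m handwheel '[{"grip":1,"travel":[0,0,0.1],"spin":0},{"grip":1,"travel":[0,0,0.05],"spin":0},{"grip":1,"travel":[0,0,0.0],"spin":0}]'
```

```text
time_s: 21.55
tcp_pos: [0.5255, -0.3724, 0.0741]
eef_rot: [-180.0, -0.0, 7.1]
contact_force: [-1.0, 4.9, 1.9]
gripper_width: 0.0341
gripper_force: 25.0
time_s: 21.92
tcp_pos: [0.5256, -0.3723, 0.0738]
eef_rot: [179.9, -0.1, 7.2]
contact_force: [-8.9, 13.4, 26.9]
gripper_width: 0.0338
gripper_force: 25.0
```

```bash
python3 -m handwheel '[{"grip":1,"travel":[0,0,-0.16],"spin":0},{"grip":-1,"travel":[0,0,0],"spin":0},{"grip":-1,"travel":[0,0,0],"spin":0},{"grip":-1,"travel":[0,0,0],"spin":0},{"grip":-1,"travel":[0,0,-0.6],"spin":0},{"grip":-1,"travel":[0,0,-1],"spin":0},{"grip":-1,"travel":[0,0,-1],"spin":0},{"grip":-1,"travel":[0,0,-1],"spin":0}]'
python3 - <<'E'
from h import *
im,c=snap('wrist','w5.png'); r=models.find_in('wrist','lamp_module'); T=tool(); print(T[:3,3],r[:1])
for z in (.058,.092): print(ray(c,r[0]['position'],z))
o=ortho(im,c,[.526,-.371],.092); cv2.imwrite('pics/om5.png',o[:,:,::-1])
i0=cv2.imread('pics/top0.png'); c=viewer.calibration('top'); c['W']=np.array(c['T'])
# drawer estimate from initial top picture
for n,p,z in [('unit c1',(47,137),.132),('unit roof far',(157,122),.132),('roof near',(169,218),.132),('unit c4',(57,232),.132),('front far',(212,116),.114),('front near',(226,204),.114),('handle a',(173,158),.087),('handle b',(206,153),.087),('eyecup',(191,197),.1)]: print(n,ray(c,p,z).round(3))
E
```

```text
time_s: 22.92
tcp_pos: [0.5252, -0.373, 0.1663]
eef_rot: [180.0, -0.0, 7.1]
contact_force: [0.2, 0.1, -0.5]
gripper_width: 0.0875
gripper_force: 0.0
[ 0.52679009 -0.3738358   0.16890241] [{'position': [252.9, 197.3], 'p': 0.6}]
[ 0.52299999 -0.37155735  0.058     ]
[ 0.53437159 -0.37030258  0.092     ]
unit c1 [0.616 0.649 0.132]
unit roof far [0.659 0.318 0.132]
roof near [0.369 0.282 0.132]
unit c4 [0.33  0.617 0.132]
front far [0.679 0.154 0.114]
front near [0.409 0.112 0.114]
handle a [0.553 0.277 0.087]
handle b [0.568 0.175 0.087]
eyecup [0.432 0.22  0.1  ]
```

```bash
python3 -m handwheel '[{"grip":-1,"travel":[0,0,-1],"spin":1},{"grip":-1,"travel":[0,-1,-1],"spin":1},{"grip":-1,"travel":[0,-1,-0.5],"spin":1},{"grip":-1,"travel":[0,-1,0],"spin":1},{"grip":-1,"travel":[0,-1,0],"spin":1},{"grip":-1,"travel":[0,-1,0],"spin":1},{"grip":-1,"travel":[0,-1,0],"spin":1},{"grip":-1,"travel":[0,-1,0],"spin":1}]'
python3 -m handwheel '[{"grip":-1,"travel":[-0.8,-0.6,0],"spin":1},{"grip":-1,"travel":[-0.8,-0.6,0],"spin":1},{"grip":-1,"travel":[-0.8,-0.6,0],"spin":1},{"grip":-1,"travel":[-0.8,-0.6,0],"spin":1},{"grip":-1,"travel":[-0.8,-0.6,0],"spin":1},{"grip":-1,"travel":[-0.8,-0.6,0],"spin":1},{"grip":-1,"travel":[-0.8,-0.6,0],"spin":1},{"grip":-1,"travel":[-0.8,-0.6,0],"spin":1}]'
python3 - <<'E'
from h import *
T=tool(); print((T[:3,:3].T@(np.array([.56,.24,.23])-T[:3,3])/.025).round(2))
E
```

```text
time_s: 24.02
tcp_pos: [0.5635, -0.204, 0.2273]
eef_rot: [-180.0, -0.0, -33.0]
contact_force: [0.7, 0.2, 0.3]
gripper_width: 0.0879
gripper_force: 0.0
time_s: 25.02
tcp_pos: [0.5539, -0.0081, 0.2274]
eef_rot: [-180.0, -0.0, -73.0]
contact_force: [0.5, -0.3, -0.2]
gripper_width: 0.0875
gripper_force: 0.0
[-9.42 -3.13 -0.1 ]
```

```bash
python3 -m handwheel '[{"grip":-1,"travel":[-1,-0.3,0],"spin":1},{"grip":-1,"travel":[-1,-0.2,0],"spin":0.8},{"grip":-1,"travel":[-1,-0.14,0],"spin":0},{"grip":-1,"travel":[-1,-0.14,0],"spin":0},{"grip":-1,"travel":[-1,-0.14,0],"spin":0},{"grip":-1,"travel":[-1,-0.14,0],"spin":0},{"grip":-1,"travel":[-1,-0.14,0],"spin":0},{"grip":-1,"travel":[-1,-0.14,0],"spin":0}]'
python3 -m handwheel '[{"grip":-1,"travel":[-1,-0.14,0],"spin":0},{"grip":-1,"travel":[-1,-0.14,0],"spin":0},{"grip":-1,"travel":[-1,-0.14,0],"spin":0},{"grip":-1,"travel":[-0.5,0,0],"spin":0},{"grip":-1,"travel":[0,0,0],"spin":0},{"grip":-1,"travel":[0,0,0],"spin":0}]'
python3 - <<'E'
from h import *
im,c=snap('wrist','w6.png'); r=models.find_in('wrist','driver'); e=models.find_in('wrist','eyecup'); T=tool(); print(T[:3,3])
for q in (r[:2],e[:2]): print([(a,ray(c,a['position'],.087).round(3)) for a in q])
cen=[.562,.226]; o=ortho(im,c,cen,.087,.09,360); cv2.imwrite('pics/od.png',o[:,:,::-1])
g=cv2.cvtColor(o,cv2.COLOR_RGB2GRAY)
print('cols x0=',cen[0]-.09,'rows y0',cen[1]-.09,'0.5mm/px; print every 10mm rows,5mm cols')
for r in range(0,360,10): print('%.3f'%(cen[1]-.09+r*.0005),' '.join('%3d'%v for v in cv2.blur(g,(5,5))[r,80:280:6]))
E
```

```text
time_s: 26.02
tcp_pos: [0.5529, 0.195, 0.2272]
eef_rot: [-180.0, 0.0, -81.9]
contact_force: [0.3, -0.3, 0.8]
gripper_width: 0.088
gripper_force: 0.0
time_s: 26.78
tcp_pos: [0.5509, 0.2818, 0.2268]
eef_rot: [180.0, -0.0, -81.9]
contact_force: [-0.1, -0.1, -0.4]
gripper_width: 0.0879
gripper_force: 0.0
[0.55104562 0.28153015 0.22699853]
[({'position': [250.3, 130.2], 'p': 0.74}, array([0.563, 0.228, 0.087]))]
[({'position': [386.9, 141.6], 'p': 0.87}, array([0.43 , 0.22 , 0.087])), ({'position': [249.5, 130.9], 'p': 0.24}, array([0.564, 0.229, 0.087]))]
cols x0= 0.4720000000000001 rows y0 0.136 0.5mm/px; print every 10mm rows,5mm cols
0.136  55  54  53  55  54  55  54  54  54  58  73  98 128 153 170 182 188 190 190 191 192 193 195 194 195 193 193 192 192 191 191 191 190 187
0.141 125 127 118 106  90  77  64  57  54  55  55  55  55  55  55  54  56  60  70  86 107 124 154 170 179 186 189 190 190 191 192 192 192 191
0.146 128 127 125 130 125 126 129 129 129 130 129 125 123 111  90  76  66  56  55  55  55  55  55  56  55  55  56  60  71  86 108 131 153 169
0.151 208 205 210 210 185 169 187
[... 3952 characters left out ...]
 190 178 175 179 176 177 175 179 180 175 176 177 102 151 178 180 191 192 188 192 193 196 193 191 177 176 176 174 178 176 176 180 178
0.296 102 111 118 103 158 163 170 159 172 181 173 176 172  96 143 101  96  97  98 105 122 107 121 165 174 129 165 176 174 177 173 177 178 179
0.301 101  98 104 100  97  99  97  98 100  99  96  99  96  88  93  89  97  97  96  94  99 100  99  96  97  98  96 157 175 176 175 178 176 178
0.306 113 152 158 137 154 175 174 174 143 128 112 136  97  85  92  94  95  95  94  96  97 100  97  96  97  96  96 137 176 174 175 179 176 175
0.311 100 100  98  99  98  98  97 100  99 100 112 123  95  88  87  97  96  95  93  98  98  99  97  96  98  95  97 152 177 174 175 178 177 172
```

The driver handle shows clearly in the profile: y 0.176 to 0.279, middle at (0.564,0.228), yaw 97.6°. The network agrees at (0.563,0.228). The eyecup is at (0.43,0.22), well clear of the jaws. I'm descending over the handle middle.

```bash
python3 -m handwheel '[{"grip":-1,"travel":[1,-0.1,0.3],"spin":0},{"grip":-1,"travel":[1,-0.08,0.7],"spin":0},{"grip":-1,"travel":[0.1,0,1],"spin":0},{"grip":-1,"travel":[0,0,1],"spin":0},{"grip":-1,"travel":[0,0,1],"spin":0},{"grip":-1,"travel":[0,0,1],"spin":0},{"grip":-1,"travel":[0,0,0.6],"spin":0},{"grip":-1,"travel":[0,0,0],"spin":0}]'
python3 -m handwheel '[{"grip":-1,"travel":[0,0,0],"spin":0}]'
```

```text
time_s: 27.92
tcp_pos: [0.5624, 0.2298, 0.0858]
eef_rot: [179.9, -0.1, -81.9]
contact_force: [0.2, 0.8, 0.4]
gripper_width: 0.088
gripper_force: 0.0
time_s: 28.05
tcp_pos: [0.5635, 0.231, 0.0877]
eef_rot: [-179.9, 0.0, -81.9]
contact_force: [-0.2, -1.2, -0.2]
gripper_width: 0.0874
gripper_force: 0.0
```

```bash
python3 -m handwheel '[{"grip":1,"travel":[0,0,0.1],"spin":0},{"grip":1,"travel":[0,0,0],"spin":0},{"grip":1,"travel":[0,0,0],"spin":0},{"grip":1,"travel":[0,0,0],"spin":0},{"grip":1,"travel":[0,0,0],"spin":0},{"grip":1,"travel":[0,0,0],"spin":0},{"grip":1,"travel":[0,0,0],"spin":0},{"grip":1,"travel":[0,0,0],"spin":0}]' 8
python3 -m handwheel '[{"grip":1,"travel":[0,0,-0.3],"spin":0},{"grip":1,"travel":[0,0,-0.3],"spin":0},{"grip":1,"travel":[0,0,-0.3],"spin":0},{"grip":1,"travel":[0,0,-0.3],"spin":0},{"grip":1,"travel":[0,0,0],"spin":0}]'
python3 - <<'E'
from h import *
im,c=snap('wrist','w7.png'); s,d=snap('scene','s7.png'); print(telemetry.get_state()['moment'])
print([(a['position'],a['p']) for a in models.find_in('scene','driver')[:2]])
for n,P in dict(butt_level=(.57,.175,.118),butt_up20=(.57,.178,.138),butt_up40=(.57,.18,.16),grip=(.563,.23,.12)).items(): print(n,proj(d,P).round(1),proj(c,P).round(1))
E
```

```text
time_s: 29.05
tcp_pos: [0.5629, 0.2309, 0.0843]
eef_rot: [-180.0, -0.0, -81.9]
contact_force: [-0.1, -0.0, 0.3]
gripper_width: 0.0263
gripper_force: 8.0
time_s: 29.68
tcp_pos: [0.5633, 0.2312, 0.1153]
eef_rot: [-179.9, 0.0, -81.9]
contact_force: [0.4, -0.5, -1.0]
gripper_width: 0.0258
gripper_force: 8.0
[ 0.03554053 -0.01098365 -0.00655866]
[([307.4, 221.2], 0.52)]
butt_level [302.  218.4] [258.  155.7]
butt_up20 [303.7 211.8] [257.4 170.9]
butt_up40 [305.  204.3] [257.1 190.2]
grip [324.9 217.9] [256.  255.9]
```

```bash
cat > tilt.py <<'E'
from h import *
import sys
im=cv2.imread('pics/'+sys.argv[1]); g=cv2.cvtColor(im,6)
for r in range(int(sys.argv[2]),int(sys.argv[3]),5):
    row=g[r,190:330]; print(r,' '.join('%3d'%v for v in row[::5]))
E
python3 tilt.py w7.png 120 250
```

```text
120 218 217 214 216 213 213 216 214 219 215 216 214 222 213 216 218 213 223 217 212 209 217 217 208 211 212 211 211
125 216 218 211 217 212 212 216 213 218 214 214 213 220 211 216 217 211 221 215 211 207 216 216 205 210 212 210 213
130 214 216 210 218 211 212 213 213 216 214 212 212 219 212 216 215 211 221 215 212 207 215 215 205 210 212 210 211
135 215 216 213 216 210 212 213 213 215 213 209 210 218 210 215 215 211 218 212 211 205 213 216 204 208 210 209 210
140 214 214 211 215 209 212 212 196 198 199 194 192 198 208 214 214 210 218 214 208 205 214 216 204 209 210 208 209
145 211 214 211 213 209 211 211 195 195 192 191 192 196 210 213 213 209 219 213 208 205 213 215 202 207 209 208 210
150 211 214 211 212 208 211 193 195 194 191 191 148 108 101 113 135 209 217 211 207 203 211 215 202 206 208 208 209
155 194 211 209 210 208 211 190 195 193 100  86  84  86  84  84  84  88  93 206 206 203 210 213 202 204 208 208 210
160 194 196 195 206 207 209 189 193 193 119 159 186 197 210 194 178 149 101 130 201 202 210 213 202 203 207 205 207
165 193 195 193 190 207 207 189 192  89 116 165 187 201 
[... 1215 characters left out ...]
  98
220  97 102 102 101 100 101 103 100  57  11  12  26  24  28  27  28  20  18  98  97 115 117 100  98 101 101 103  98
225  97 101 101 101 100  99 103 100  55  12  12  26  26  28  27  26  17  17  98  98 117 117 102  98 100  99 101  98
230  98 100 177 183 177 179 109 100  75  11  12  16  27  26  28  27  19  17  97  99 117 117  97  97 100 101 101  97
235  99  98 101  92  90  91  89  86  12  12  14  14  27  25  19  17  12  15  10  89  93  89  91  89 101 100 102  97
240  99  99 100  91  90  90  91  26  13  13  14  15  16  16  16  12  12  12  10  81  91  91  93  90 100 100 102  98
245  19  19  19  72  92  91  94  12  14  12  11  15  16  17  15  13  14  12  13  12  94  89  90  24  19  20  20  18
```

The butt end face is at about row 159, close to the level prediction (156), so the driver is held almost level. I'll ease the grip to 3 N so the blade can sag and the handle tips up.

```bash
python3 -m handwheel '[{"grip":1,"travel":[0,0,-0.1],"spin":0},{"grip":1,"travel":[0,0,0],"spin":0},{"grip":1,"travel":[0,0,0],"spin":0}]' 3
python3 - <<'E'
from h import *
im,c=snap('wrist','w8.png'); print(telemetry.get_state()['moment'].round(3))
E
python3 tilt.py w8.png 135 215 | cut -c1-90; python3 -m handwheel '[{"grip":1,"travel":[0,0,-0.15],"spin":0},{"grip":1,"travel":[0,0,-0.15],"spin":0},{"grip":1,"travel":[0,0,-0.15],"spin":0},{"grip":1,"travel":[0,0,0],"spin":0}]'
```

```text
time_s: 30.2
tcp_pos: [0.5628, 0.2309, 0.1167]
eef_rot: [180.0, -0.0, -81.9]
contact_force: [-0.5, 0.1, -1.5]
gripper_width: 0.0262
gripper_force: 3.0
[ 0.039 -0.049 -0.006]
135 214 216 209 216 210 212 215 213 216 214 213 210 220 211 213 216 213 217 214 211 206 21
140 214 216 211 217 209 212 197 194 198 199 193 191 199 212 212 215 211 216 214 210 205 21
145 213 213 209 214 209 210 197 193 197 194 192 191 199 211 212 214 211 216 213 210 204 21
150 211 214 211 213 207 211 196 194 195 193 190 145 113  99 136 185 210 214 212 207 204 21
155 195 212 210 210 207 196 190 192 195  92  86  87  87  89  88  87  88  87 212 207 204 21
160 193 195 195 208 206 195 188 193 193 132 163 185 196 204 189 165 153 105 129 126 202 21
165 194 194 193 192 208 208 189 192  65 133 165 188 200 201 190 177 145  92  99 126 203 21
170 192 194 194 189 188 190 187 191  13  10 128 180 185 192 178 150  82  11  13 105 202 20
175 190 193 192 190 189 190 185 191  20  20  21  30  30  30  31  30  18  19  20 121 123 19
180 189 192 192 186 187 187 183 191  22  27  19  34  31  33  31  32  19  22  22 102 166 18
185 187 190 191 185 187 188 181 189  20  21  21  33  34  30  31  31  21  19  18 101 177 18
190 185 190 192 184 186 186 182 190  26  23  21  31  30  32  33  33  20  21  19 103 183 18
195 185 187 190 183 186 186 182 190  31  22  19  32  30  31  31  32  20  16  18 119 198 20
200 181 185 189 182 186 184 182 188  32  21  22  28  31  30  27  27  17  16  36 119 198 20
205 180 185 188 181 186 183 182 189  39  22  22  29  29  29  27  27  18  19  50  99 194 20
210 178 184 185 182 183 181 103 105  30  18  21  26  30  31  24  25  18  16  53  97 197 19
time_s: 30.75
tcp_pos: [0.5631, 0.2311, 0.1286]
eef_rot: [-180.0, 0.0, -81.9]
contact_force: [0.2, -0.1, -1.7]
gripper_width: 0.0261
gripper_force: 3.0
```

```bash
python3 -m handwheel '[{"grip":1,"travel":[0,0,-0.12],"spin":0},{"grip":1,"travel":[0,0,-0.12],"spin":0},{"grip":1,"travel":[0,0,-0.12],"spin":0},{"grip":1,"travel":[0,0,0],"spin":0}]' 3
python3 - <<'E'
from h import *
im,c=snap('wrist','w9.png'); print(telemetry.get_state()['moment'].round(3)); T=tool()
for a in (0,5,10,15,20):
    t=np.radians(a); o=T@np.array([.001,0,-.0025,1])
    # butt top edge: 54 mm behind grip (tool +x), up by tilt
    P=T@np.array([.054*np.cos(t)-.013*np.sin(t),0,-.0025-.054*np.sin(t)-.013*np.cos(t),1]); print(a,proj(c,P[:3]).round(1))
E
python3 tilt.py w9.png 140 215 | cut -c1-90
```

```text
time_s: 31.25
tcp_pos: [0.563, 0.231, 0.1374]
eef_rot: [-180.0, 0.0, -81.9]
contact_force: [0.3, -0.0, -1.0]
gripper_width: 0.0259
gripper_force: 3.0
[ 0.045 -0.042 -0.013]
0 [255.8 166.3]
5 [255.8 171.5]
10 [255.8 177.8]
15 [255.8 185.3]
20 [255.9 194. ]
140 209 216 218 214 219 195 197 201 198 197 195 201 220 214 215 215 216 216 214 209 216 22
145 208 216 217 216 218 194 196 201 195 195 194 197 218 215 215 214 216 217 212 208 216 22
150 207 214 216 215 216 194 195 198 195 196 195 196 215 211 214 214 215 214 211 206 214 21
155 194 198 202 214 201 193 195 197 194 195 104 104 104 105 103 101 107 213 212 205 212 21
160 193 197 198 199 195 193 197 197 191 108 106 106 107 106 105 106 105 108 149 204 214 20
165 193 193 197 197 193 192 195 195 189 139 127 115 115 115 111 110 124 132 128 124 130 19
170 191 192 196 197 194 191 194 192  15 141 165 184 195 206 187 179 151 120  14 105 108 19
175 191 190 195 196 189 190 192 190  14 129 169 184 192 192 186 170 143  50  14 102 106 19
180 191 188 194 196 188 190 191 187  22  15  15  82 138 178 133  74  15  17  20 102 107 18
185 190 186 190 194 188 189 191 187  21  22  22  26  24  26  23  25  19  23  21 118 106 19
190 189 185 190 192 184 188 188 186  20  29  22  27  24  31  25  26  18  24  19 122 107 18
195 188 183 188 190 184 187 188 185  21  23  21  26  25  30  26  27  19  19  16 119 105 18
200 190 182 187 188 184 187 186 184  21  21  23  27  24  24  26  23  15  18  18 118 104 18
205 188 181 188 187 185 187 186 183  21  21  20  25  25  23  24  23  18  19  17 117 103 18
210 184 119 182 185 184 186 187 183  21  21  23  25  25  26  23  23  19  18  18 118 169 18
```

The butt's top edge is at row ~180, which the prediction puts at about 11° of tilt (butt z about 0.15, tip about 0.095 under the cabinet top). Next I firm the grip and draw out along the slant.

```bash
python3 -m handwheel '[{"grip":1,"travel":[0,0,0],"spin":0},{"grip":1,"travel":[0.3,0,-0.04],"spin":0},{"grip":1,"travel":[0.5,0,-0.07],"spin":0},{"grip":1,"travel":[0.7,0,-0.1],"spin":0},{"grip":1,"travel":[0.8,0,-0.12],"spin":0},{"grip":1,"travel":[0.8,0,-0.12],"spin":0},{"grip":1,"travel":[0.8,0,-0.12],"spin":0},{"grip":1,"travel":[0.8,0,-0.12],"spin":0}]' 15
python3 - <<'E'
from h import *
im,c=snap('wrist','w10.png'); T=tool()
for a in (0,5,10,15,20):
    t=np.radians(a); P=T@np.array([.054*np.cos(t)-.013*np.sin(t),0,-.0025-.054*np.sin(t)-.013*np.cos(t),1]); print(a,proj(c,P[:3]).round(1))
E
python3 tilt.py w10.png 160 200 | cut -c1-90
```

```text
time_s: 32.3
tcp_pos: [0.5797, 0.113, 0.1546]
eef_rot: [-180.0, 0.0, -81.9]
contact_force: [-0.0, 0.2, -1.4]
gripper_width: 0.0259
gripper_force: 15.0
0 [255.8 163. ]
5 [255.9 168.2]
10 [255.9 174.5]
15 [255.9 181.9]
20 [255.9 190.6]
160 205 209 206 190 198 193 189 189 197  85  83  83  83  82  82  81  82  84 174 166 190 19
165 205 208 205 192 198 193 188 190 196 110 100  90  91  90  91  88  99 104  94  89 112 17
170 204 209 203 192 199 191 187 190  12 112 132 150 157 168 151 143 121  93   9  91 112 11
175 205 209 199 191 199 190 186 191   9  99 134 147 155 156 150 136 115  37  11  90 112 11
180 205 208 196 192 199 190 186 192  15  12  10  64 108 142 104  57   9  14  12  91 112 11
185 206 209 194 193 198 189 186 192  16  15  14  19  18  18  19  18  13  15  16  92 113 11
190 206 208 192 194 196 188 186 193  17  21  17  20  21  23  18  19  13  17  16  94 112 11
195 206 206 188 195 196 105 100 193  15  17  17  19  21  22  18  20  16  12  14  96 104 11
```

```bash
python3 -m handwheel '[{"grip":1,"travel":[0.8,0,-0.13],"spin":0},{"grip":1,"travel":[0.8,0,-0.13],"spin":0},{"grip":1,"travel":[0.8,0,-0.13],"spin":0},{"grip":1,"travel":[0.8,0,-0.6],"spin":0},{"grip":1,"travel":[0.8,0,-0.8],"spin":0},{"grip":1,"travel":[0.8,0,-0.8],"spin":0},{"grip":1,"travel":[0.8,0,-0.8],"spin":0},{"grip":1,"travel":[0.8,0,-0.6],"spin":0}]'
python3 -m handwheel '[{"grip":1,"travel":[0.8,0,0],"spin":0},{"grip":1,"travel":[0.8,0,0],"spin":0},{"grip":1,"travel":[0.8,0,0],"spin":0},{"grip":1,"travel":[0.6,0,0],"spin":0},{"grip":1,"travel":[0.4,0,0],"spin":0},{"grip":1,"travel":[0.2,0,0],"spin":0},{"grip":1,"travel":[0,0,0],"spin":0},{"grip":1,"travel":[0,0,0],"spin":0}]'
python3 - <<'E'
from h import *
s,d=snap('scene','sf.png'); snap('top','tf.png'); snap('wrist','wf.png')
print([(a['position'],a['p']) for a in models.find_in('scene','driver')[:2]],[(a['position'],a['p']) for a in models.find_in('top','lamp_module')[:2]],[(a['position'],a['p']) for a in models.find_in('scene','lamp_module')[:2]])
print(proj(d,[.527,-.371,.08]))
E
python3 tilt.py wf.png 160 200 | cut -c1-90
```

```text
time_s: 33.35
tcp_pos: [0.6025, -0.0453, 0.256]
eef_rot: [-179.9, -0.0, -81.9]
contact_force: [-0.1, -0.3, -0.8]
gripper_width: 0.0259
gripper_force: 15.0
time_s: 34.35
tcp_pos: [0.6148, -0.1325, 0.2541]
eef_rot: [-180.0, 0.0, -81.8]
contact_force: [-0.0, -0.2, -1.8]
gripper_width: 0.0257
gripper_force: 15.0
[] [([379.2, 167.7], 0.58)] [([108.4, 206.4], 0.63)]
[107.27812018 204.88571073]
160 108 110 118 119 124 203 215 211 215  88  86  85  86  86  85  85  85  89 205 207 190 19
165 107 112 118 120 205 203 215 211 215 116 103  94  94  95  95  93 102 108 205 203 189 14
170 106 114 117 119 206 205 215 214  11 117 139 154 164 174 157 148 125  94  14 196 111 11
175 189 113 117 120 204 207 215 212   9 105 139 154 162 161 155 140 119  38  10 112 110 11
180 189 203 215 210 200 210 214 215  17  11  10  67 140 148 109  59  10  13  17 118 110 12
185 190 215 217 212 197 211 212 223  16  17  16  19  19  18  18  19  15  17  16 116 110 12
190 203 215 216 212 198 213 214 178  16  19  16  19  20  25  18  21  17  21  14 110 112 12
195 205 215 218 223 198 215 128 194  18  17  17  20  19  23  21  19  14  14  15 109 112 12
```

```bash
python3 -m handwheel '[{"grip":1,"travel":[0.4,0,0],"spin":0},{"grip":1,"travel":[0.7,0,0],"spin":0},{"grip":1,"travel":[0.5,0,0],"spin":0},{"grip":1,"travel":[0.2,0,0],"spin":0},{"grip":1,"travel":[0,0,0],"spin":0},{"grip":1,"travel":[0,0,0],"spin":0},{"grip":1,"travel":[0,0,0],"spin":0},{"grip":1,"travel":[0,0,0],"spin":0}]'
python3 -m handwheel '[{"grip":1,"travel":[0,0,0],"spin":0},{"grip":1,"travel":[0,0,0],"spin":0},{"grip":1,"travel":[0,0,0],"spin":0}]'
python3 -c "
from plant import close_job; print(close_job())"
```

```text
time_s: 35.65
tcp_pos: [0.6212, -0.1771, 0.2542]
eef_rot: [-180.0, -0.0, -81.8]
contact_force: [-0.1, 0.5, -1.2]
gripper_width: 0.0258
gripper_force: 15.0
time_s: 36.02
tcp_pos: [0.6212, -0.1774, 0.2541]
eef_rot: [180.0, 0.0, -81.9]
contact_force: [-0.7, -0.9, -1.7]
gripper_width: 0.0258
gripper_force: 15.0
the job is handed in; nothing more can be done
None
```

I handed the job in at 36 s of the 64 s limit: the lamp module is plugged home in the grey lamphouse, and the driver is out of the drawer, held about 0.25 m above the bench; no verdict came back.

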